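Fetch the tamper from the lidded coffee caddy

ROBOT

A 6-joint arm with a two-finger parallel gripper is mounted at the origin on the work surface. World frame = base frame: x ahead of the robot, y to its left, z up, the work surface at z = 0. Lengths are in mm, angles in rad, forces in N, time in s.
With the tool pointing down it reaches from about 400 to 925 mm from the base axis. Payload 12.5 kg.
Tool frame: the origin (TCP) lies at the very end of the fingers, on their centre line; the grasp point (between the pads) lies 19 mm behind it; z points along the fingers, y is the direction in which the jaws open and shut (so a half turn about z gives the same grasp; the last joint's range is limited). The gripper opens to 95 mm and grips with 3 to 60 N. Pads are 20 mm wide; open, the fingers measure 119 mm over their backs; the gripper's body (75 mm by 180 mm) begins 59 mm behind the grasp point.
Start: joints at [1.118, 0.491, 1.559, -0, 1.092, -0.106], TCP at [212.415, 587.815, 214.661] pointing down, gripper open.
Joint ranges: [-3.1, 3.1], [-0.84, 2.19], [0.05, 2.79], [-1.13, 4.28], [0.06, 2.93], [-2.69, 2.69]. Speed limits (rad/s): [2.22, 2.22, 2.79, 3.14, 3.14, 3.14].

INTERFACE

Orientations are given as [roll, pitch, yaw] about the fixed x, y, z axes, in that order (R = Rz(yaw) Ry(pitch) Rx(roll)).
In Python, from cell import env gives the robot as it stands. The module is installed in compiled form; this text tells all that it offers.
- The arm moves only by the tool arm_command, never from a script. Its argument "deltas" is a list that holds one entry, the list of rows, each a list of 5 numbers: the closure, from 0 (fully open) to 1 (shut), then the shift along the world's x, y, z as a fraction of full scale, then the turn about the world's z as a fraction of full scale. In form: [[[grip, dx, dy, dz, twist], ...]]. A call has 1 to 12 rows; each row shifts and turns the pose as measured when the row begins; what a row does not reach is not made up. Full scale, the value 1, is 100 mm for a shift and pi/4 rad for a turn. A row lasts 1/12 s, in which the tool goes at most 41.7 mm and 7.16 degrees, less where a joint would pass 70% of its speed; a pose out of reach is approached as far as the arm can. A call with a number of a shift or a turn outside -1 to 1 is refused whole. A call with a gripper value outside its range is refused whole. The fingers move at their own pace and stop on an object; the grip force is fixed at half the most. Time passes only in rows, so rows that do not move let the fingers close. It gives the time, the measured TCP pose, the force and the opening at its end, in the units of the state.
- env.state(): the state, without advancing time (a new reading comes with each control period).
- env.read_camera(name): name is "side" or "top"; returns a dict with "frame" (420x560x3 uint8, red, green, blue), "fx", "fy", "cx", "cy" (pixels), "k1" (the pictures are not rectified: a ray, as slopes to the right and down, at radius r is drawn at 1 + k1 r^2 times it, then the intrinsics apply), "R" (3x3) and "t" (3): a world point X has camera coordinates R X + t. Camera axes: x right, y down, z forward; pixel columns grow to the right and rows downward; lengths in mm; the calibration is good to about 2 mm. A picture is of the moment at which its call begins. There is no depth.
- env.job_done(): hands the job in, once; it reports no verdict.
The state is a dict: "t": time; "joints": joint angles; "qvel": joint speeds; "tau": joint torques, N m; "eef_pos": TCP position; "tcp_rot": TCP orientation; "ft_force": force on the tool from outside, world axes, zero at the start; "moment": the same for the moment, N m; "opening": opening from 0.0 (shut) to 1.0 (fully open).
Only numpy, scipy, OpenCV 4.12 (cv2) and the standard library are available. Lean on these libraries where they do the work, as an engineer would, in place of code of your own. Each camera call takes 0.05 s, during which the arm holds its last target.

TASK

Take the amber jar off the lid of the coffee caddy and stand it in the middle of the dark slate tile, then swing the caddy's lid up and over so that it stays open by itself, and lift out the coffee tamper and stand it upright in the middle of the olive-wood coaster, leaving the lid open. Set the jar and the tamper down, do not drop them or knock them over, leave the shaker standing in the caddy, and leave everything else on the counter where it is.

Things in the scene. Friction and masses are not known exactly. Their poses are not given: they have to be found in the camera images.
- caddy: Fixed box, 120 deep (x) x 212 wide (y) x 95 high, walls and floor 6 thick, open on top under its lid. Origin: centre of the underside; +x points from its front (lip side, facing the robot's right, turned up to 20 degrees) to its hinge side. A divider 28 high at y = 0 makes two compartments (98 wide, 108 deep): tamper in one, shaker in the other, near (0, +-47). Keep the gripper's wide side along y.
- lid (a joint): Hinge of the cream lid, along the caddy's y at the top of its back wall. 0 = closed (flat), grows as the front rises, stop at 1.92 rad (leaning back). No spring: falls shut below about 1.5 rad, falls open beyond about 1.6. Plate 121 x 212, 8 thick, 0.3 kg, 95 to 103 above the counter when closed. Open, it reaches 240 above the counter and leans up to 50 behind the back wall.
- lid_hinge (a point): Middle of the hinge line, 95 above the counter, 60 behind the caddy's centre; turns with the lid: its x axis points away from the lip, y along the hinge.
- lid_lip (a point): Middle of the front edge of the lid's dark wooden lip, at its underside. The lip is 8 thick and 70 wide (y), and sticks out 30 in front of the caddy's front wall, 95 above the counter when closed, with free space below it; 151 from the hinge line.
- jar: Closed amber plastic jar with black cap, loose, 50 diameter, 80 high (cap 46 diameter from 62 up), about 0.15 kg. Origin: centre of its underside; z is its axis. Starts standing on the closed lid.
- tamper: Coffee tamper, loose, about 0.3 kg, standing on its base in the caddy. Steel base 50 diameter x 22 high, neck 20 diameter, dark wooden handle 31 diameter from 50 to 66 above its underside (tapering to 26 at 34), top at 75. Origin: centre of the underside; z is its axis.
- shaker: Aluminium shaker with white domed top, loose, 50 diameter, 66 high, in the other compartment of the caddy; to be left there. Origin: centre of its underside.
- coaster: Round olive-wood coaster fixed on the counter, 96 diameter, 10 thick. Origin: centre of its underside. Coaster, slate tile, folded cup and measuring cup occupy four places, two left and two right of the caddy, in any arrangement.
- slate: Square dark slate tile fixed on the counter, 86 x 86, 6 thick. Origin: centre of its underside.
- foldcup: Folded teal silicone cup, 86 diameter, 29 high. Bystander. Origin: centre of its underside.
- meascup: Stainless measuring cup, 72 diameter at the rim, 55 high, flat handle along its +y reaching 86 from its centre. Bystander. Origin: centre of its underside.
- syrup: Tall green glass syrup bottle, 66 diameter, 205 high, beyond the caddy, to one side. Bystander. Origin: centre of its underside.
- pitcher: Steel milk pitcher, 84 diameter, 110 high, handle along its +y reaching about 80 from its centre. Beyond the caddy on the side opposite to the bottle. Bystander. Origin: centre of its underside.
- minimug: White mini mug, 58 diameter, 58 high, standing beyond the caddy, handle along its +y. Bystander. Origin: centre of its underside.
Things that resemble listed ones, but are neither listed nor needed, are in the scene too. What is shaped like the jar but purple or turquoise is not meant. Of the things that look like the coaster, take the one that is farthest to the robot's left at the start.

How it is judged:
By the outcome, as a careful person would: the job done as asked, in the order asked, and still so for the second after the job is handed in, with the robot touching nothing.
It also fails if it takes over 72 s, if anything falls off the work surface, if the arm or the gripper's body presses on something with over 40 N, if the wrist force passes 120 N, or if a joint passes its speed limit or range.

## Working session

There is one attempt and no reset: what is moved stays moved. The work goes in short steps, Python scripts to look and compute and a tool call to move; the robot and the scene stay as the last step left them, time stands still between calls to the robot, and variables do not carry over. Pictures are saved under pics/ and viewed, and the job is handed in when it is done.

Besides the shell and the picture viewer there is one more tool, called after ">>>" as name(argument=value, ...), one argument or row to a line, values as JSON. arm_command: Moves the arm, as the interface text tells. Its arguments: {"type":"object","properties":{"deltas":{"type":"array","items":{"type":"array","items":{"type":"array","items":{"type":"number","minimum":-1,"maximum":1}}}}},"required":["deltas"]}

```bash
mkdir -p pics; cat > h.py <<'E'
import numpy as np, cv2, pickle
from cell import env
def snap(tag):
    d={}
    for n in("side","top"):
        c=env.read_camera(n); d[n]=c
        cv2.imwrite(f"pics/{tag}_{n}.png",c["frame"][:,:,::-1])
    pickle.dump(d,open(f"{tag}.pkl","wb")); return d
def load(tag): return pickle.load(open(f"{tag}.pkl","rb"))
def ray(c,u,v):
    K=np.array([[c["fx"],0,c["cx"]],[0,c["fy"],c["cy"]],[0,0,1]],float)
    p=cv2.undistortPoints(np.array([[[u,v]]],float),K,np.array([c["k1"],0,0,0,0],float),P=None)[0,0]
    # exact iteration
    q=np.array([(u-c["cx"])/c["fx"],(v-c["cy"])/c["fy"]]);s=q.copy()
    for _ in range(50): s=q/(1+c["k1"]*(s@s))
    R=np.array(c["R"]);t=np.array(c["t"])
    o=-R.T@t; d=R.T@np.array([s[0],s[1],1.]); return o,d/np.linalg.norm(d)
def onz(c,u,v,z):
    o,d=ray(c,u,v); return o+d*(z-o[2])/d[2]
def tri(c1,p1,c2,p2):
    o1,d1=ray(c1,*p1);o2,d2=ray(c2,*p2)
    A=np.stack([d1,-d2],1); s=np.linalg.lstsq(A,o2-o1,rcond=None)[0]
    a=o1+s[0]*d1;b=o2+s[1]*d2; return (a+b)/2,np.linalg.norm(a-b)
def proj(c,X):
    p=np.array(c["R"])@np.array(X,float)+np.array(c["t"]); s=p[:2]/p[2]; s=s*(1+c["k1"]*(s@s))
    return np.array([s[0]*c["fx"]+c["cx"],s[1]*c["fy"]+c["cy"]])
E
python3 - <<'E'
from h import *
d=snap("a")
for n in d:
    c=d[n]; R=np.array(c["R"]);print(n,c["fx"],c["k1"],-R.T@np.array(c["t"]),R[2])
s=env.state();print({k:np.round(v,3) for k,v in s.items()})
E
```

```text
side 424.8612881275515 0.04309616791906689 [506.51395407 579.99127946 738.86316451] [ 0.07386019 -0.67668709 -0.73255666]
top 382.28097357252176 0.022746277333395768 [ 400.45530155   14.02592816 1045.00894185] [ 0.20758663 -0.01677348 -0.97807282]
{'t': np.float64(0.1), 'joints': array([ 1.118,  0.491,  1.559, -0.   ,  1.092, -0.106]), 'qvel': array([-0.001, -0.003, -0.003, -0.001,  0.002,  0.   ]), 'tau': array([ 2.0000e-03, -6.1363e+01, -2.5861e+01,  6.9000e-02,  4.7000e-02,
       -0.0000e+00]), 'eef_pos': array([212.322, 587.596, 214.126]), 'tcp_rot': array([-3.141, -0.   ,  2.795]), 'ft_force': array([-0.646, -0.11 , -0.927]), 'moment': array([0.011, 0.009, 0.025]), 'opening': np.float64(1.001)}
```

View pics/a_side.png

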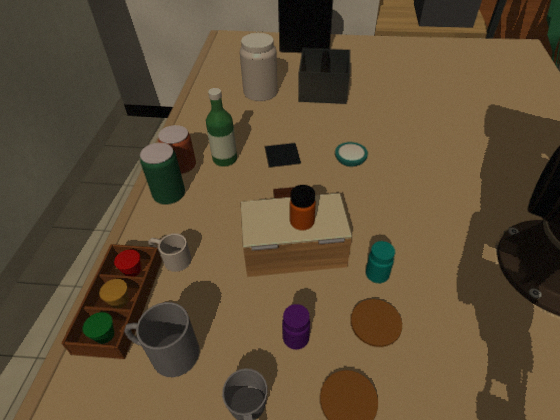

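View pics/a_top.png

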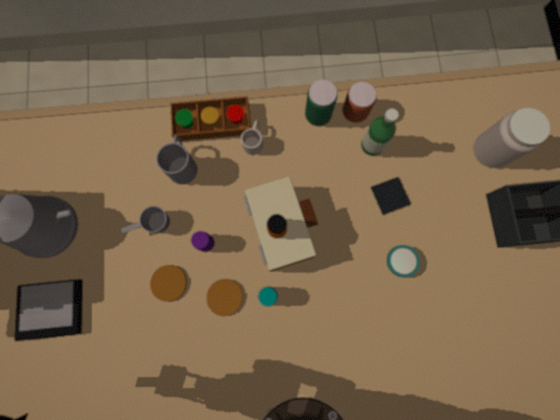

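Both views show two coaster-like discs, at top (169,283) and (225,297). There are three jar shapes in the top view: amber (278,226), purple (202,241) and turquoise (268,297). The dark square at (391,196) is the slate. The lip at (308,213) faces the robot's right. I'll check close crops and measure.

```bash
python3 - <<'E'
from h import *
d=load("a")
t=d["top"]["frame"][150:330,130:430,::-1]; s=d["side"]["frame"][130:420,220:420,::-1]
cv2.imwrite("pics/a_tc.png",cv2.resize(t,None,fx=2.6,fy=2.6,interpolation=cv2.INTER_CUBIC))
cv2.imwrite("pics/a_sc.png",cv2.resize(s[:160],None,fx=3.7,fy=3.7,interpolation=cv2.INTER_CUBIC))
T,S=d["top"],d["side"]
def blob(c,lo,hi,roi):
    x0,y0,x1,y1=roi; f=cv2.cvtColor(c["frame"],cv2.COLOR_RGB2HSV)[y0:y1,x0:x1]
    m=cv2.inRange(f,np.array(lo),np.array(hi)); n,l,st,ce=cv2.connectedComponentsWithStats(m)
    i=1+np.argmax(st[1:,4]); return ce[i]+[x0,y0],st[i],(l==i)
for nm,rt,rs,z,lo,hi in [("coasterL",(145,260,192,305),(315,366,385,420),10,(5,150,60),(20,255,200)),("coasterR",(203,275,246,320),(345,295,408,348),10,(5,150,60),(20,255,200)),
   ("slate",(365,172,415,220),(258,138,306,172),6,(0,0,0),(179,255,60))]:
    a,sa,_=blob(T,lo,hi,rt); b,sb,_=blob(S,lo,hi,rs)
    print(nm,a,sa,b,sb,onz(T,*a,z).round(1),onz(S,*b,z).round(1),[x.round(1) for x in tri(T,a,S,b)])
E
```

```text
coasterL [168.09566075 282.78402367] [   5    5   37   36 1014] [348.26852231 396.65902579] [   5    4   58   50 2443] [437.4 311.4  10. ] [438.6 312.6  10. ] [array([437.9, 311.9,   7.9]), np.float64(1.0)]
coasterR [224.37112403 297.1124031 ] [   4    4   36   37 1032] [375.91092698 322.43397204] [   6    4   51   48 1931] [385.9 165.7  10. ] [387.2 172.6  10. ] [array([3.857e+02, 1.671e+02, 3.000e-01]), np.float64(0.2)]
slate [390.37619048 195.41904762] [  7   6  38  36 840] [282.10090361 154.58885542] [  7   5  36  24 664] [ 615.8 -312.4    6. ] [ 616.6 -305.9    6. ] [array([ 617.5, -314.8,   -1.3]), np.float64(0.3)]
```

View pics/a_tc.png

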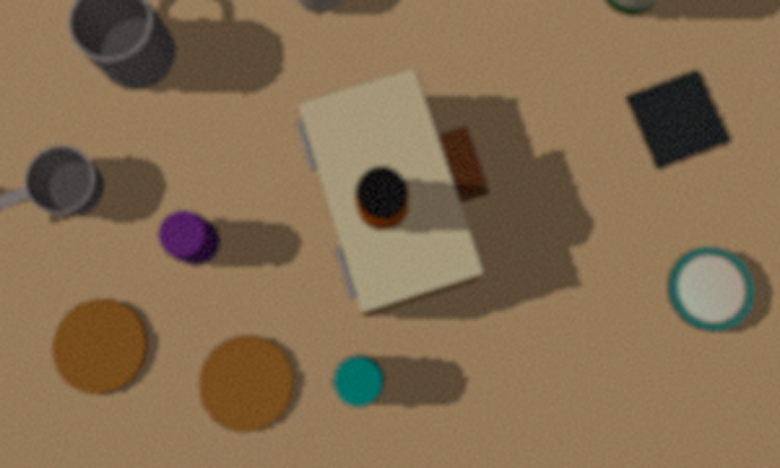

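View pics/a_sc.png

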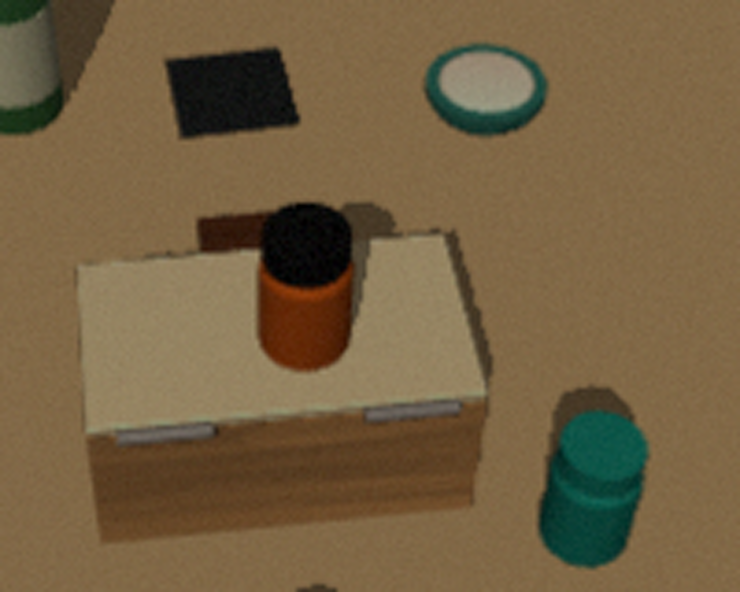

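```bash
python3 - <<'E'
from h import *
d=load("a");T,S=d["top"],d["side"]
f=lambda p:(p[0]/2.6+130-.3,p[1]/2.6+150-.3); g=lambda p:(p[0]/3.7+220-.35,p[1]/3.7+130-.35)
P=[("backL",(300,105),(88,432)),("frontfar",(414,70),(79,268)),("frontnear",(483,272),(446,235)),("backnear",(362,313),(489,397)),("captop",(382,193),(308,232))]
for n,a,b in P:
    a,b=f(a),g(b); z=183 if n=="captop" else 103
    print(n,onz(T,*a,z).round(1),onz(S,*b,z).round(1),[x.round(1) for x in tri(T,a,S,b)])
print("lip", [onz(T,*f(p),103).round(1) for p in((464,127),(487,191))])
print("slate", [onz(T,*f(p),6).round(1) for p in((627,97),(697,71),(730,140),(660,167))])
print("slateS", [onz(S,*g(p),6).round(1) for p in((167,61),(278,49),(299,123),(182,137))])
print("bys",[(n,onz(T,*f(p),z).round(0)) for n,p,z in(("turq",(359,380),80),("purp",(187,237),80),("meas",(64,180),55),("fold",(711,289),29))])
for n,p,z in(("mug",(253,134),58),("pitch",(175,155),110),("syr",(391,115),205)): print(n,onz(T,*p,z).round(0))
h=cv2.cvtColor(T["frame"],cv2.COLOR_RGB2HSV)
m=cv2.inRange(h,np.array((0,0,0)),np.array((179,255,55)));m[:,:260]=0;m[:,292]=0;m[:210]=0;m[240:]=0;m[:,292:]=0
y,x=np.nonzero(m);print("cap",x.mean(),y.mean(),len(x),onz(T,x.mean(),y.mean(),183))
E
```

```text
backL [645.5  82.2 103. ] [645.7  88.9 103. ] [array([647.5,  82.8,  95.2]), np.float64(0.2)]
frontfar [670.  -32.2 103. ] [670.8 -26.9 103. ] [array([672. , -32.5,  97.1]), np.float64(0.6)]
frontnear [467.  -76.7 103. ] [465.  -72.4 103. ] [array([466. , -76.9,  98.9]), np.float64(2.6)]
backnear [440.2  40.2 103. ] [440.8  46.4 103. ] [array([440.3,  40.4,  95.9]), np.float64(0.4)]
captop [538.4  11.1 183. ] [539.4  13.8 183. ] [array([539.2,  11. , 180.2]), np.float64(0.8)]
lip [array([608. , -74.7, 103. ]), array([543.3, -89.5, 103. ])]
slate [array([ 645.1, -262.1,    6. ]), array([ 666.4, -341.3,    6. ]), array([ 587.5, -363.9,    6. ]), array([ 565.8, -285.6,    6. ])]
slateS [array([ 668. , -337.7,    6. ]), array([ 587.1, -359.3,    6. ]), array([ 564.7, -276.3,    6. ]), array([ 645.8, -253.8,    6. ])]
bys [('turq', array([379.,  49.,  80.])), ('purp', array([530., 204.,  80.])), ('meas', array([603., 329.,  55.])), ('fold', array([ 433., -311.,   29.]))]
mug [813.  51.  58.]
pitch [754. 254. 110.]
syr [ 767. -282.  205.]
cap 276.64 224.0981818181818 275 [537.99741221  11.07140842 183.        ]
```

>>> arm_command(
  deltas=[
    [[0,0.2,-0.36,0.02,-0.107],[0,0.2,-0.36,0.02,-0.107],[0,0.2,-0.36,0.02,-0.107],[0,0.2,-0.36,0.02,-0.107],[0,0.2,-0.36,0.02,-0.107],[0,0.2,-0.36,0.02,-0.107],[0,0.2,-0.36,0.02,-0.107],[0,0.2,-0.36,0.02,-0.107],[0,0.2,-0.36,0.02,-0.107],[0,0.2,-0.36,0.02,-0.107],[0,0.2,-0.36,0.02,-0.107],[0,0.2,-0.36,0.02,-0.107]],
  ],
)

```text
t: 1.1
eef_pos: [447.7, 149.9, 234.7]
tcp_rot: [-3.136, -0.001, 1.752]
ft_force: [1.1, 1.1, 0.2]
opening: 1.002
```

>>> arm_command(
  deltas=[
    [[0,0.22,-0.35,0,0.01],[0,0.22,-0.35,0,0.01],[0,0.22,-0.35,0,0.01],[0,0.22,-0.3,0,0.01],[0,0.03,-0.05,0,0],[0,0,0,0,0]],
  ],
)

```text
t: 1.6
eef_pos: [541.1, -0.7, 233.9]
tcp_rot: [-3.136, -0.001, 1.771]
ft_force: [-0.5, -0.4, 0.5]
opening: 1.0
```

```bash
python3 - <<'E'
from h import *
d=snap("b");T,S=d["top"],d["side"];s=env.state();p=s["eef_pos"];print(p,s["tcp_rot"])
a=s["tcp_rot"][2]-np.pi/2;y=np.array([np.cos(a),np.sin(a),0])
out=[]
for n,c,k in(("side",S,1),("top",T,1)):
    f=c["frame"][:,:,::-1].copy();u=proj(c,p)
    f=cv2.resize(f,None,fx=3,fy=3,interpolation=cv2.INTER_CUBIC)
    for q in(p,p+47.5*y,p-47.5*y):
        v=proj(c,q);print(n,v);cv2.drawMarker(f,tuple(int(x*3+1) for x in v),(0,255,255),0,12,1)
    x,yy=int(u[0]*3),int(u[1]*3);x0=max(0,x-260);y0=max(0,yy-250);out.append(f[y0:y0+500,x0:x0+395][:, :])
h=min(o.shape[0] for o in out);cv2.imwrite("pics/b_c.png",np.hstack([o[:h] for o in out]))
E
```

```text
[540.24622182   1.07842968 234.11009224] [-3.13581835e+00 -6.67826928e-04  1.77269854e+00]
side [303.48553172 167.04466538]
side [277.15392583 169.00142163]
side [329.62813938 165.08753063]
top [280.88487522 218.88158098]
top [274.44267271 198.3154647 ]
top [287.47911897 239.93478539]
```

View pics/b_c.png

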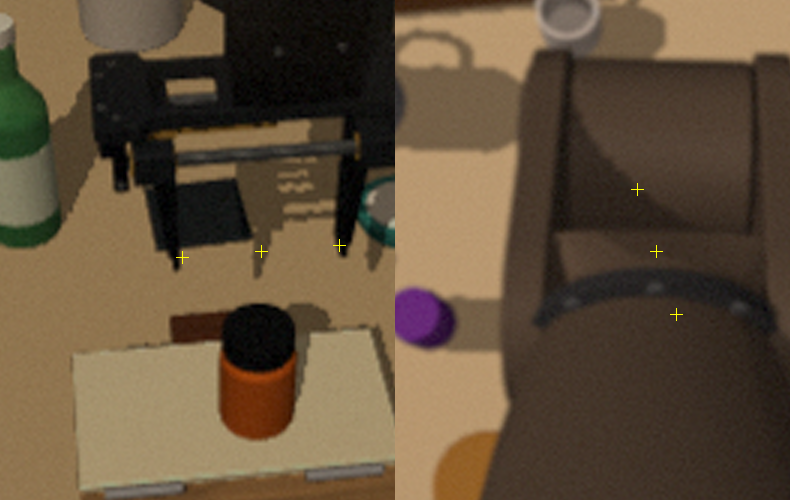

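>>> arm_command(
  deltas=[
    [[0,-0.02,0.11,-0.2,0.01],[0,0,0,-0.3,0],[0,0,0,-0.3,0],[0,0,0,-0.25,0],[0,0,0,-0.06,0],[0,0,0,0,0]],
  ],
)

```text
t: 2.2
eef_pos: [534.0, 21.0, 122.2]
tcp_rot: [-3.14, -0.0, 1.789]
ft_force: [0.4, -0.2, 1.1]
opening: 1.005
```

```bash
python3 - <<'E'
from h import *
d=snap("c");S=d["side"]
cv2.imwrite("pics/c_c.png",cv2.resize(S["frame"][100:260,220:400,::-1],None,fx=3.6,fy=3.6,interpolation=cv2.INTER_CUBIC))
print(env.state()["eef_pos"],proj(S,env.state()["eef_pos"]))
E
```

```text
[534.96923118  20.59395069 123.76840906] [304.36572662 216.56023666]
```

View pics/c_c.png

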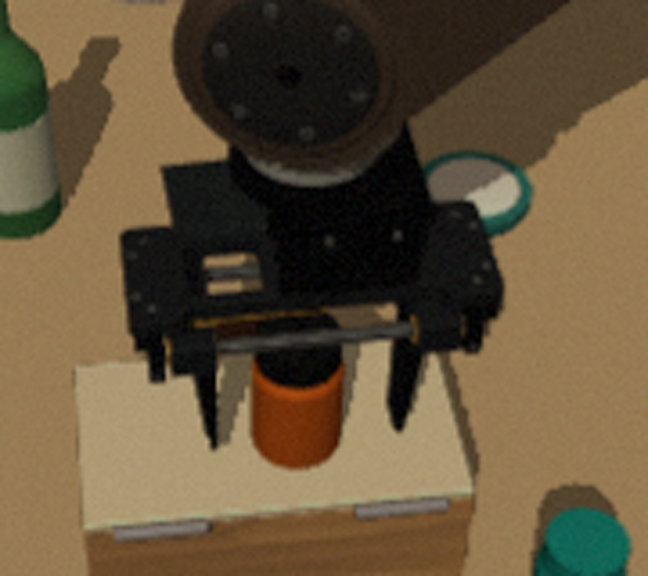

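>>> arm_command(
  deltas=[
    [[0,0.03,-0.08,0,0],[0,0,0,0,0],[0,0,0,0,0]],
  ],
)

```text
t: 2.55
eef_pos: [539.8, 12.4, 127.7]
tcp_rot: [3.136, 0.002, 1.79]
ft_force: [0.9, -0.8, -0.4]
opening: 1.0
```

>>> arm_command(
  deltas=[
    [[0,-0.01,0,-0.05,0],[1,0,0,0,0],[1,0,0,0,0],[1,0,0,0,0],[1,0,0,0,0],[1,0,0,0,0],[1,0,0,0,0]],
  ],
)

```text
t: 3.13
eef_pos: [539.4, 11.7, 124.2]
tcp_rot: [3.132, 0.003, 1.789]
ft_force: [0.7, 0.5, -0.2]
opening: 0.633
```

>>> arm_command(
  deltas=[
    [[1,0,0,0,0],[1,0,0,0,0],[1,0,0,0,0],[1,0,0,0,0]],
  ],
)

```text
t: 3.47
eef_pos: [539.4, 11.8, 124.2]
tcp_rot: [3.133, 0.003, 1.789]
ft_force: [0.3, 0.2, 0.8]
opening: 0.523
```

>>> arm_command(
  deltas=[
    [[1,0,0,0.2,0],[1,0,0,0.3,0],[1,0,0,0.3,0],[1,0.05,-0.2,0,0],[1,0.08,-0.3,0,0],[1,0.08,-0.3,0,0],[1,0.08,-0.3,0,0],[1,0.08,-0.3,0,0],[1,0.08,-0.3,0,0],[1,0.08,-0.3,0,0],[1,0.08,-0.3,0,0],[1,0.04,-0.2,0,0]],
  ],
)

```text
t: 4.47
eef_pos: [602.5, -244.7, 205.8]
tcp_rot: [3.139, -0.0, 1.796]
ft_force: [-0.1, -0.1, -1.8]
opening: 0.522
```

>>> arm_command(
  deltas=[
    [[1,0,0,0,0],[1,0,0,0,0]],
  ],
)

```text
t: 4.63
eef_pos: [602.3, -249.1, 204.1]
tcp_rot: [3.14, -0.001, 1.792]
ft_force: [-0.6, 1.1, -1.9]
opening: 0.52
```

>>> arm_command(
  deltas=[
    [[1,0.07,-0.31,0,0],[1,0.07,-0.31,-0.1,0],[1,0,0,-0.3,0],[1,0,0,-0.3,0],[1,0,0,-0.3,0],[1,0,0,-0.2,0],[1,0,0,0,0],[1,0,0,0,0],[1,0,0,0,0]],
  ],
)

```text
t: 5.38
eef_pos: [616.1, -305.3, 80.7]
tcp_rot: [3.14, -0.003, 1.797]
ft_force: [-0.7, 0.6, -2.4]
opening: 0.521
```

```bash
python3 - <<'E'
from h import *
d=snap("d");S=d["side"];p=env.state()["eef_pos"]
q=proj(S,p);x,y=int(q[0]),int(q[1]);print(p,env.state()["tcp_rot"],q)
a=S["frame"][y-70:y+70,x-90:x+90,::-1];q=proj(d["top"],p);x,y=int(q[0]),int(q[1]);b=d["top"]["frame"][y-70:y+70,x-60:x+60,::-1];print(q)
cv2.imwrite("pics/d_c.png",cv2.resize(np.hstack([a,b]),None,fx=2.6,fy=2.6,interpolation=cv2.INTER_CUBIC))
E
```

```text
[ 616.60088054 -305.81599246   81.74217729] [ 3.13886860e+00 -1.10719771e-03  1.79695263e+00] [281.55014102 131.49749604]
[395.97457388 188.62789689]
```

View pics/d_c.png

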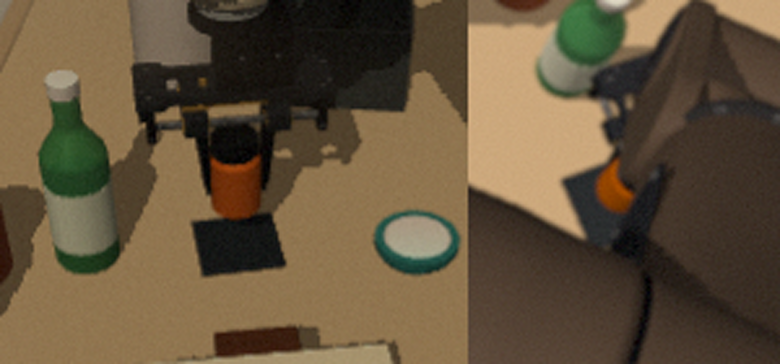

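>>> arm_command(
  deltas=[
    [[1,0,-0.05,-0.15,0],[1,0,0,-0.15,0],[1,0,0,-0.1,0],[1,0,0,0,0],[1,0,0,0,0],[1,0,0,0,0]],
  ],
)

```text
t: 5.98
eef_pos: [618.5, -312.8, 43.5]
tcp_rot: [3.133, 0.005, 1.797]
ft_force: [-0.7, -0.3, -1.5]
opening: 0.52
```

```bash
python3 - <<'E'
from h import *
d=snap("e");S=d["side"];p=env.state()["eef_pos"];print(p)
x,y=282,154
a=S["frame"][y-50:y+30,x-60:x+60,::-1]
cv2.imwrite("pics/e_c.png",cv2.resize(a,None,fx=6,fy=6,interpolation=cv2.INTER_CUBIC))
E
```

```text
[ 618.74752055 -312.84585968   43.92303547]
```

View pics/e_c.png

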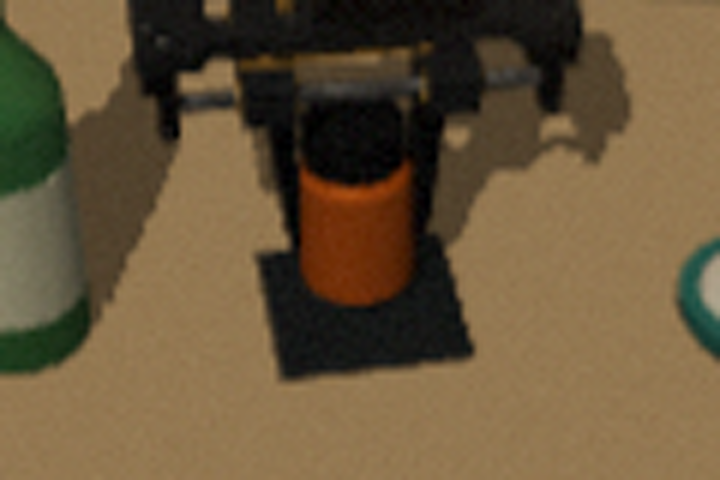

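```bash
python3 - <<'E'
from h import *
S=load("e")["side"]
for z in(22.5,):
    o,d=ray(S,281.2,154.0);X=onz(S,281.2,154.0,z);h=d[:2]/np.linalg.norm(d[:2]);print(X,X[:2]+25*h)
print([onz(S,222+u/6-.4,104+v/6-.4,6)[:2].round(1) for u,v in((258,254),(437,238),(472,355),(283,379))])
E
```

```text
[ 616.73305922 -288.19330578   22.5       ] [ 619.88162606 -312.99424381]
[array([ 668.6, -338.5]), array([ 587.9, -357.6]), array([ 565.2, -276.8]), array([ 645.9, -253.5])]
```

>>> arm_command(
  deltas=[
    [[1,-0.03,0.05,0,0],[1,0,0,-0.05,0],[1,0,0,-0.05,0],[1,0,0,0,0],[1,0,0,0,0]],
  ],
)

```text
t: 6.5
eef_pos: [615.9, -307.4, 34.5]
tcp_rot: [3.131, 0.007, 1.798]
ft_force: [-0.9, -0.2, -1.9]
opening: 0.52
```

>>> arm_command(
  deltas=[
    [[1,0,0,-0.04,0],[1,0,0,-0.02,0],[1,0,0,-0.02,0],[1,0,0,0,0]],
  ],
)

```text
t: 6.83
eef_pos: [616.5, -307.8, 27.4]
tcp_rot: [3.13, 0.009, 1.798]
ft_force: [-0.4, 0.0, -2.1]
opening: 0.522
```

>>> arm_command(
  deltas=[
    [[1,0,0,-0.02,0],[1,0,0,-0.02,0],[1,0,0,0,0]],
  ],
)

```text
t: 7.08
eef_pos: [616.8, -308.2, 27.9]
tcp_rot: [3.129, 0.01, 1.798]
ft_force: [0.3, -0.2, -2.9]
opening: 0.521
```

>>> arm_command(
  deltas=[
    [[1,0,0,-0.04,0],[1,0,0,-0.03,0],[1,0,0,0,0]],
  ],
)

```text
t: 7.33
eef_pos: [617.9, -309.4, 27.1]
tcp_rot: [3.125, 0.015, 1.799]
ft_force: [0.1, 1.1, -2.5]
opening: 0.522
```

```bash
python3 - <<'E'
from h import *
d=snap("f");S=d["side"];s=env.state();print(s["eef_pos"],s["ft_force"],s["qvel"].round(3))
x,y=282,154
a=S["frame"][y-50:y+30,x-60:x+60,::-1]
cv2.imwrite("pics/f_c.png",cv2.resize(a,None,fx=6,fy=6,interpolation=cv2.INTER_CUBIC))
E
```

```text
[ 618.04546361 -309.43098195   26.38787146] [1.89757727 0.53100951 4.41930312] [-0.001  0.012 -0.001  0.005 -0.011  0.   ]
```

View pics/f_c.png

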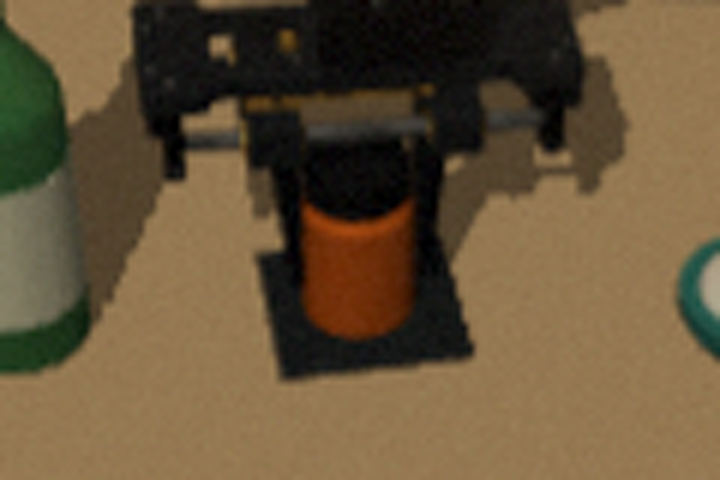

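>>> arm_command(
  deltas=[
    [[1,0,0,-0.02,0],[1,0,0,0,0]],
  ],
)

```text
t: 7.6
eef_pos: [618.3, -309.6, 26.6]
tcp_rot: [3.125, 0.015, 1.799]
ft_force: [-0.2, 0.1, -2.5]
opening: 0.52
```

```bash
python3 - <<'E'
from h import *
S=load("f")["side"]
o,d=ray(S,281.5,159.7);X=onz(S,281.5,159.7,6);h=d[:2]/np.linalg.norm(d[:2]);print(X,X[:2]+25*h)
E
```

```text
[ 615.87724219 -284.74588184    6.        ] [ 619.01400539 -309.54831552]
```

>>> arm_command(
  deltas=[
    [[1,-0.03,0.02,-0.05,0],[1,0,0,-0.03,0],[1,0,0,0,0]],
  ],
)

```text
t: 7.85
eef_pos: [619.3, -310.1, 25.6]
tcp_rot: [3.115, 0.025, 1.799]
ft_force: [0.3, -0.4, -1.9]
opening: 0.526
```

>>> arm_command(
  deltas=[
    [[0.35,0,0,0,0],[0.35,0,0,0,0],[0.35,0,0,0,0],[0.35,0,0,0,0],[0.35,0,0,0,0]],
  ],
)

```text
t: 8.27
eef_pos: [619.1, -310.0, 23.2]
tcp_rot: [3.116, 0.024, 1.799]
ft_force: [-0.5, -0.3, 0.3]
opening: 0.649
```

```bash
python3 - <<'E'
from h import *
d=snap("g");S=d["side"];s=env.state();print(s["eef_pos"],s["ft_force"],s["tcp_rot"],s["opening"])
x,y=282,154
a=S["frame"][y-50:y+30,x-60:x+60,::-1]
cv2.imwrite("pics/g_c.png",cv2.resize(a,None,fx=6,fy=6,interpolation=cv2.INTER_CUBIC))
E
```

```text
[ 619.1068334  -310.02429601   23.27473469] [ 0.17748961  0.3640838  -0.53786529] [3.1159563  0.02451073 1.79886542] 0.652362407532172
```

View pics/g_c.png

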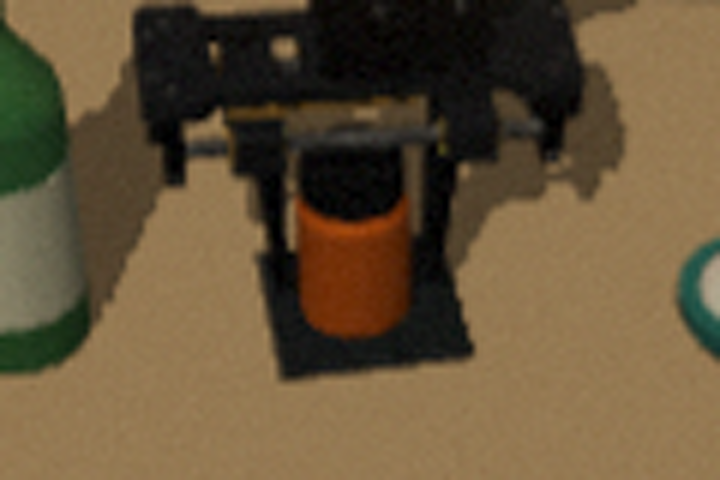

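>>> arm_command(
  deltas=[
    [[0,0,0,0,0],[0,0,0,0,0],[0,0,0,0.2,0],[0,0,0,0.3,0],[0,0,0,0.3,0],[0,0,0,0.3,0],[0,0,0,0.3,0],[0,0,0,0.3,0],[0,-0.05,0.3,0,0],[0,-0.05,0.3,0,0],[0,-0.05,0.3,0,0],[0,-0.05,0.3,0,-0.02]],
  ],
)

```text
t: 9.37
eef_pos: [596.4, -190.8, 200.0]
tcp_rot: [3.116, 0.024, 1.776]
ft_force: [1.4, 0.6, -0.1]
opening: 1.002
```

>>> arm_command(
  deltas=[
    [[0,-0.06,0.3,0,0],[0,-0.06,0.3,0,0],[0,-0.06,0.3,0,0],[0,0,0.15,0,0],[0,0,0,0,0],[0,0,0,0,0]],
  ],
)

```text
t: 9.87
eef_pos: [575.4, -75.9, 201.7]
tcp_rot: [3.114, 0.025, 1.78]
ft_force: [-0.5, 0.5, 0.5]
opening: 1.0
```

```bash
python3 - <<'E'
from h import *
d=snap("i");S=d["side"];T=d["top"];s=env.state();print(s["eef_pos"],s["ft_force"],s["tcp_rot"],s["opening"])
a=cv2.resize(S["frame"][100:260,200:360,::-1],None,fx=2.4,fy=2.4);b=cv2.resize(T["frame"][130:290,250:430,::-1],None,fx=2.4,fy=2.4)
cv2.imwrite("pics/i_c.png",np.hstack([a,b]))
E
```

```text
[575.62216503 -76.89268909 201.50422582] [ 6.96820751e-01 -9.74421407e-01  9.67486165e-04] [3.1138475  0.02470069 1.7782636 ] 0.9970185025233745
```

View pics/i_c.png

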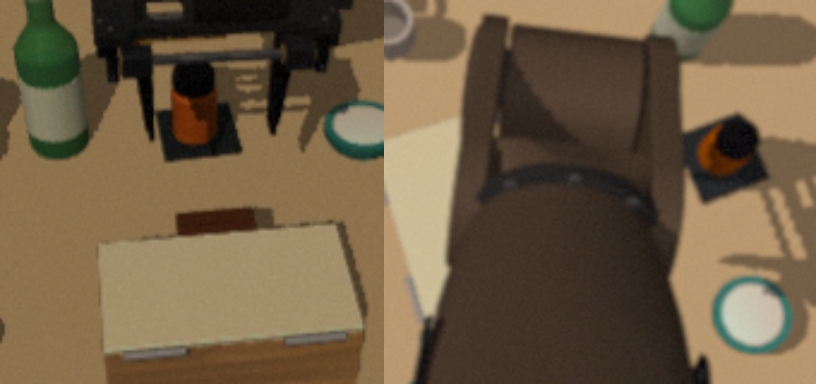

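```bash
python3 - <<'E'
from h import *
T=load("i")["top"]
print(onz(T,396.8,186.,86), onz(T,390.4,195.4,6))
f=cv2.resize(T["frame"][165:225,360:430,::-1],None,fx=8,fy=8,interpolation=cv2.INTER_CUBIC);cv2.imwrite("pics/i_j.png",f)
E
```

```text
[ 622.36007027 -307.62620481   86.        ] [ 615.88154669 -312.50170308    6.        ]
```

View pics/i_j.png

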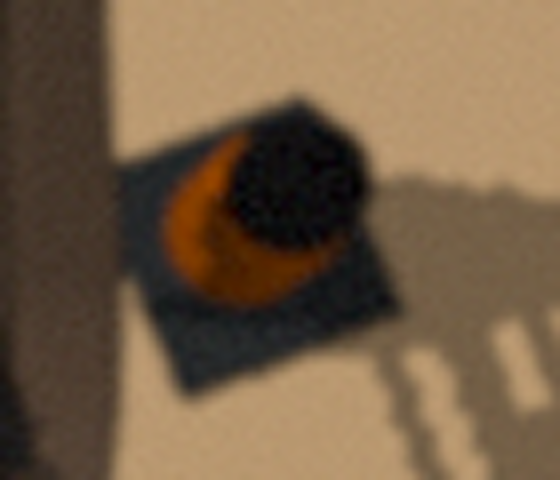

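>>> arm_command(
  deltas=[
    [[0,-0.02,0.01,-0.2,0],[0,0,0,-0.3,0],[0,0,0,-0.3,0],[0,0,0,-0.25,0],[0,0,0,-0.1,0],[0,0,0,0,0],[0,0,0,0,0]],
  ],
)

```text
t: 10.55
eef_pos: [575.2, -84.7, 82.5]
tcp_rot: [3.11, 0.028, 1.769]
ft_force: [-0.3, -1.0, 0.6]
opening: 0.998
```

```bash
python3 - <<'E'
from h import *
d=snap("j");S=d["side"];T=d["top"];s=env.state();print(s["eef_pos"],s["ft_force"],s["tcp_rot"],s["opening"])
cv2.imwrite("pics/j_c.png",cv2.resize(S["frame"][110:280,210:380,::-1],None,fx=3.5,fy=3.5))
E
```

```text
[575.60974478 -84.48528786  83.46011887] [ 0.33311062 -0.36629472  0.45902241] [3.10814281 0.02823534 1.76954956] 1.0001812165075048
```

View pics/j_c.png

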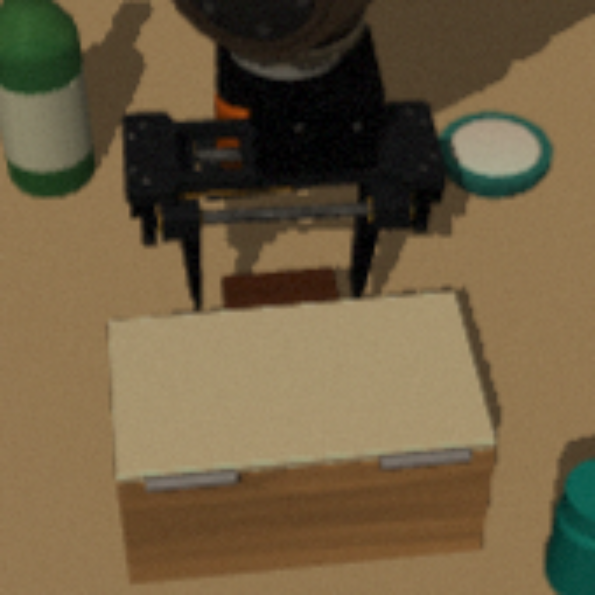

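>>> arm_command(
  deltas=[
    [[0,-0.02,0.1,-0.03,0.01],[0,0,0,0,0],[0,0,0,0,0]],
  ],
)

```text
t: 10.9
eef_pos: [574.6, -74.4, 82.8]
tcp_rot: [3.104, 0.03, 1.777]
ft_force: [-0.6, -0.0, -0.2]
opening: 1.001
```

>>> arm_command(
  deltas=[
    [[0.3,0,0,-0.04,0],[1,0,0,0,0],[1,0,0,0,0],[1,0,0,0,0],[1,0,0,0,0]],
  ],
)

```text
t: 11.32
eef_pos: [573.3, -74.1, 79.6]
tcp_rot: [3.106, 0.031, 1.78]
ft_force: [-7.6, -3.1, 2.9]
opening: 0.734
```

```bash
python3 - <<'E'
from h import *
d=snap("k");S=d["side"];T=d["top"];s=env.state();print(s["eef_pos"],s["ft_force"],s["tcp_rot"],s["opening"])
cv2.imwrite("pics/k_c.png",cv2.resize(S["frame"][110:280,210:380,::-1],None,fx=3.5,fy=3.5))
r=144
for th in np.arange(0,1.95,.15):
    x=-r*np.cos(th)+4*np.sin(th)+140;z=(r*np.sin(th)+4*np.cos(th));print(round(th,2),round(r*(1-np.cos(th))+4*np.sin(th),0),round(z-4,0))
E
```

```text
[573.35637699 -74.10865734  79.61347447] [-8.47155457 -3.43804093  4.21025879] [3.10622037 0.03038617 1.77933686] 0.7322547913396267
0.0 0.0 0.0
0.15 2.0 21.0
0.3 8.0 42.0
0.45 16.0 62.0
0.6 27.0 81.0
0.75 41.0 97.0
0.9 58.0 111.0
1.05 76.0 123.0
1.2 96.0 132.0
1.35 116.0 137.0
1.5 138.0 140.0
1.65 159.0 139.0
1.8 181.0 135.0
```

View pics/k_c.png

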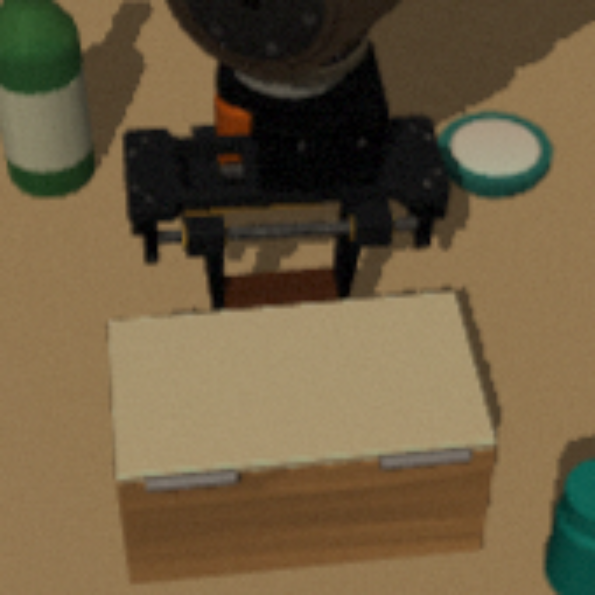

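>>> arm_command(
  deltas=[
    [[1,0,0.02,0.2,0],[1,-0.01,0.06,0.21,0],[1,-0.02,0.08,0.2,0],[1,0,0,0,0]],
  ],
)

```text
t: 11.75
eef_pos: [569.7, -58.1, 140.9]
tcp_rot: [3.109, 0.029, 1.779]
ft_force: [-2.1, 0.0, -0.8]
opening: 0.734
```

>>> arm_command(
  deltas=[
    [[1,-0.02,0.11,0.19,0],[1,-0.03,0.14,0.16,0],[1,-0.03,0.16,0.14,0],[1,0,0,0,0]],
  ],
)

```text
t: 12.08
eef_pos: [560.8, -17.1, 190.8]
tcp_rot: [3.112, 0.031, 1.781]
ft_force: [0.9, 0.9, -2.1]
opening: 0.735
```

```bash
python3 - <<'E'
from h import *
d=snap("l");S=d["side"];s=env.state();print(s["eef_pos"],s["ft_force"],s["opening"])
cv2.imwrite("pics/l_c.png",cv2.resize(S["frame"][50:280,180:400,::-1],None,fx=2.5,fy=2.5))
E
```

```text
[561.2081376  -18.81025978 189.44530474] [ 0.56387215 -3.35639391  3.92426856] 0.7345536262792516
```

View pics/l_c.png

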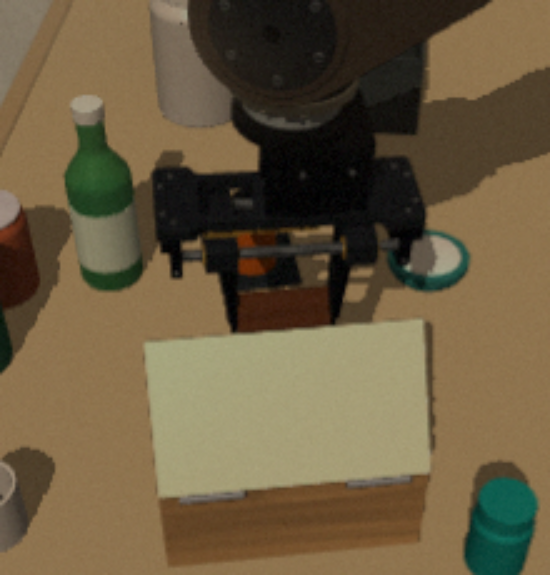

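>>> arm_command(
  deltas=[
    [[1,-0.04,0.18,0.13,0],[1,-0.04,0.2,0.09,0],[1,-0.04,0.2,0.05,0],[1,0,0,0,0]],
  ],
)

```text
t: 12.52
eef_pos: [549.5, 35.3, 214.4]
tcp_rot: [3.115, 0.037, 1.781]
ft_force: [-2.2, -2.7, 5.4]
opening: 0.731
```

>>> arm_command(
  deltas=[
    [[1,-0.05,0.22,0.04,0],[1,-0.05,0.22,0.01,0],[1,0,0,0,0]],
  ],
)

```text
t: 12.77
eef_pos: [538.0, 77.0, 214.7]
tcp_rot: [3.125, 0.036, 1.779]
ft_force: [-21.9, -1.2, 12.4]
opening: 0.63
```

```bash
python3 - <<'E'
from h import *
d=snap("m");S=d["side"];s=env.state();print(s["eef_pos"],s["ft_force"],s["opening"])
cv2.imwrite("pics/m_c.png",cv2.resize(S["frame"][50:280,180:400,::-1],None,fx=2.5,fy=2.5))
E
```

```text
[539.73367518  75.41199548 214.92582204] [-0.02581012 -0.34961789  0.16583942] 0.5300721927045595
```

View pics/m_c.png

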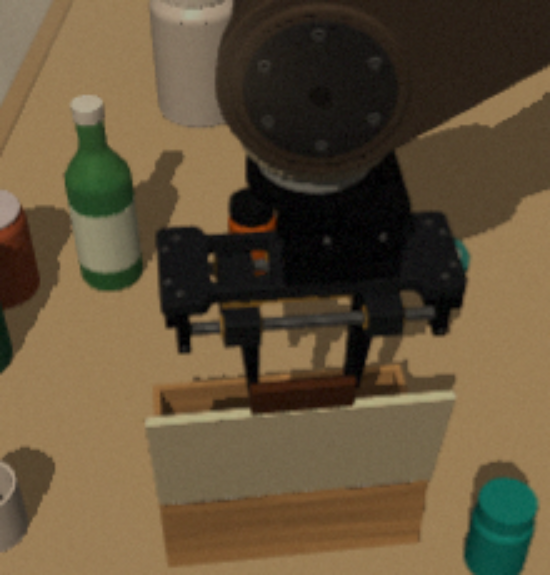

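```bash
python3 - <<'E'
from h import *
S=load("m")["side"];h=np.array([543.1,66.7,95]);xc=np.array([-.208,.978,0])
for th in(1.3,1.4,1.5,1.6,1.7,1.8,1.92): print(th,proj(S,h+xc*(-151*np.cos(th)+8*np.sin(th))+[0,0,151*np.sin(th)+8*np.cos(th)]),proj(S,h+xc*(-121*np.cos(th)+8*np.sin(th))+[0,0,121*np.sin(th)+8*np.cos(th)]))
f=S["frame"][180:280,230:380,::-1];cv2.imwrite("pics/m_d.png",cv2.resize(f,None,fx=5,fy=5,interpolation=cv2.INTER_CUBIC))
d=snap("n");f=d["side"]["frame"][180:280,230:380,::-1];cv2.imwrite("pics/n_d.png",cv2.resize(f,None,fx=5,fy=5,interpolation=cv2.INTER_CUBIC));print(env.state()["opening"])
E
```

```text
1.3 [296.56252502 175.77538893] [297.00937524 190.97153507]
1.4 [297.65378403 180.53453125] [297.87001212 194.96296785]
1.5 [298.78542317 186.17507544] [298.75481745 199.60024515]
1.6 [299.94286146 192.65539259] [299.65265089 204.84324299]
1.7 [301.10983808 199.91328205] [300.55144785 210.63835805]
1.8 [302.26874458 207.86564401] [301.43846238 216.9187294 ]
1.92 [303.62268106 218.17836095] [302.46883471 224.98323335]
0.4306564995953108
```

View pics/n_d.png

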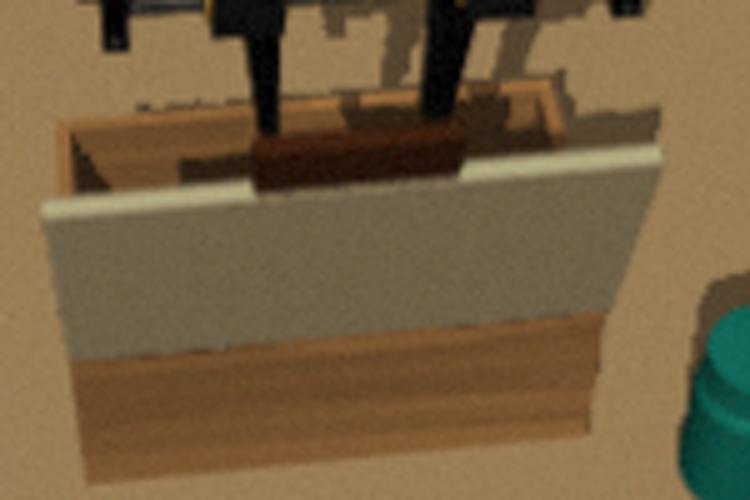

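>>> arm_command(
  deltas=[
    [[0.5,0,0,0.2,0],[0.5,0,0,0.3,0],[0.5,0,-0.05,0.2,0],[0.5,0,0,0,0]],
  ],
)

```text
t: 13.3
eef_pos: [542.1, 66.5, 285.4]
tcp_rot: [3.121, 0.036, 1.775]
ft_force: [0.1, 0.5, 0.2]
opening: 0.499
```

```bash
python3 - <<'E'
from h import *
d=snap("o");S=d["side"];T=d["top"];s=env.state();print(s["eef_pos"],s["ft_force"],s["opening"],s["tcp_rot"])
a=cv2.resize(S["frame"][80:280,200:400,::-1],None,fx=2,fy=2);b=cv2.resize(T["frame"][130:330,210:400,::-1],None,fx=2,fy=2)
cv2.imwrite("pics/o_c.png",np.hstack([a,b]))
E
```

```text
[540.93415106  66.97968712 282.27033003] [-0.78494282 -0.73429968  0.68669787] 0.4981803031948137 [3.12467377 0.03538534 1.77480901]
```

View pics/o_c.png

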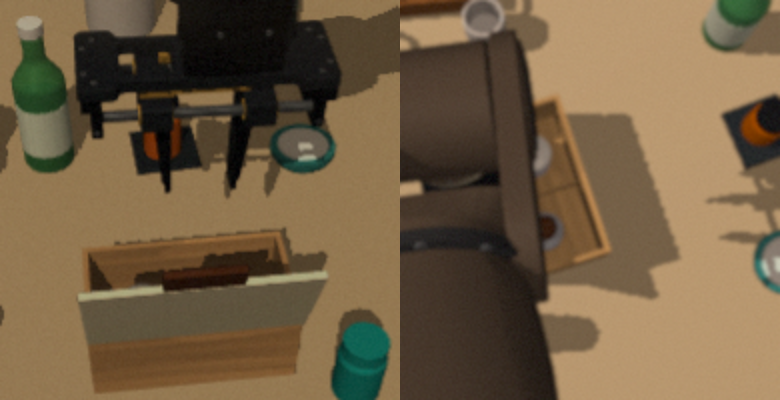

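>>> arm_command(
  deltas=[
    [[0,-0.1,-0.3,0,0],[0,-0.1,-0.35,0,0],[0,-0.1,-0.35,0,0],[0,-0.1,-0.35,0,0],[0,0,-0.35,0,0],[0,0,-0.3,0,0],[0,0,-0.1,0,0],[0,0,0,0,0]],
  ],
)

```text
t: 14.07
eef_pos: [495.9, -151.3, 270.4]
tcp_rot: [3.135, 0.028, 1.776]
ft_force: [0.1, 0.2, -0.4]
opening: 0.979
```

```bash
python3 - <<'E'
from h import *
d=snap("p");S=d["side"];T=d["top"];s=env.state();print(s["eef_pos"],s["ft_force"],s["opening"],s["tcp_rot"])
cv2.imwrite("pics/p_t.png",cv2.resize(T["frame"][160:280,220:340,::-1],None,fx=5,fy=5,interpolation=cv2.INTER_CUBIC))
cv2.imwrite("pics/p_s.png",cv2.resize(S["frame"][180:280,230:380,::-1],None,fx=5,fy=5,interpolation=cv2.INTER_CUBIC))
E
```

```text
[ 496.01647573 -149.28347815  270.69048222] [ 0.46154667 -0.08790536 -0.39900055] 0.9965799848223553 [3.13484074 0.02775261 1.7773624 ]
```

View pics/p_t.png

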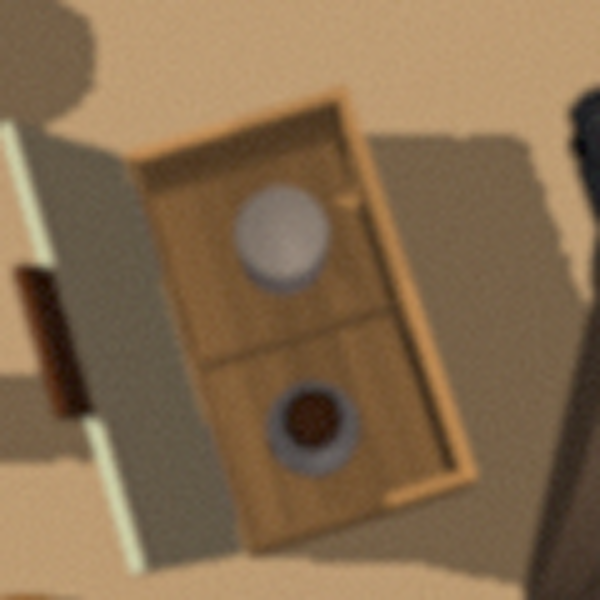

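View pics/p_s.png

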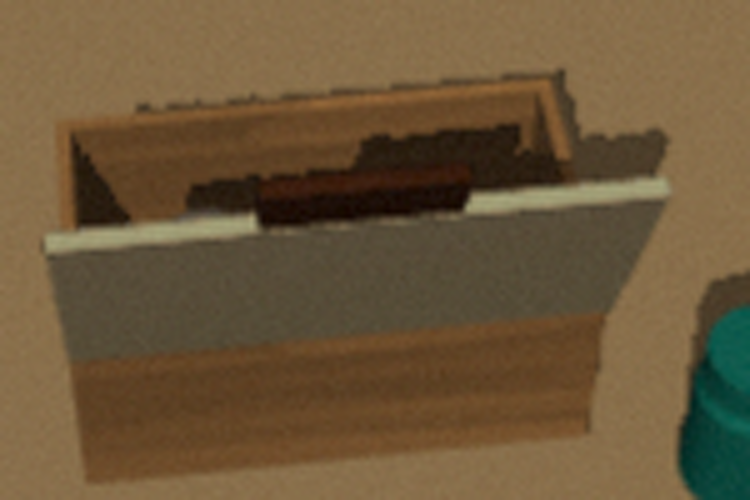

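```bash
python3 - <<'E'
from h import *
d=load("p");T,S=d["top"],d["side"]
f=lambda u,v:(220+u/5-.4,160+v/5-.4)
h=cv2.cvtColor(T["frame"],cv2.COLOR_RGB2HSV)
print("handle@79",onz(T,*f(314,417),79).round(1)," base@28",onz(T,*f(315,430),28).round(1))
R=[]
for n,p in(("bl",(128,157)),("fl",(346,88)),("fr",(476,474)),("br",(250,552))):
    X=onz(T,*f(*p),95);R.append(X);print(n,X.round(1))
print(np.mean(R,0))
g=lambda u,v:(230+u/5-.4,180+v/5-.4)
print("fl side",onz(S,*g(62,124),95),"fr",onz(S,*g(553,78),95))
for a,b in(((346,88),(62,124)),((476,474),(560,78))): print(tri(T,f(*a),S,g(*b)))
p=h[235:252,274:292];print(T["frame"][243,282])
m=cv2.inRange(T["frame"][235:252,274:292],np.array((0,0,0)),np.array((95,60,50)));y,x=np.nonzero(m);print(len(x),x.mean()+274,y.mean()+235,np.ptp(x)+1,np.ptp(y)+1)
E
```

```text
handle@79 [505.1   0.8  79. ]  base@28 [5.037e+02 3.000e-01 2.800e+01]
bl [645.2  82.7  95. ]
fl [670.7 -32.1  95. ]
fr [467.5 -75.8  95. ]
br [440.6  38.8  95. ]
[556.0086306    3.38784347  95.        ]
fl side [669.57076912 -28.02233499  95.        ] fr [464.39057621 -74.38711378  95.        ]
(array([671.30897734, -32.27040601,  90.69684005]), np.float64(1.2584989534472089))
(array([464.45929911, -75.32564533,  95.06364776]), np.float64(6.218008532030928))
[52 29 11]
107 282.0373831775701 243.3551401869159 11 12
```

>>> arm_command(
  deltas=[
    [[0.42,0.01,0.3,-0.1,0],[0.42,0.02,0.3,-0.1,0],[0.42,0.02,0.3,-0.1,0],[0.42,0.02,0.3,-0.1,0],[0.42,0.02,0.25,-0.1,0],[0.42,0,0.05,-0.1,0],[0.42,0,0,0,0],[0.42,0,0,0,0],[0.42,0,0,0,0]],
  ],
)

```text
t: 14.92
eef_pos: [502.5, 19.6, 206.8]
tcp_rot: [3.136, 0.026, 1.788]
ft_force: [0.7, -0.2, 0.4]
opening: 0.584
```

>>> arm_command(
  deltas=[
    [[0.42,0.02,-0.16,-0.2,-0.01],[0.42,0,0,-0.3,0],[0.42,0,0,-0.2,0],[0.42,0,0,0,0],[0.42,0,0,0,0],[0.42,0,0,0,0]],
  ],
)

```text
t: 15.42
eef_pos: [506.8, 0.9, 139.7]
tcp_rot: [3.127, 0.029, 1.777]
ft_force: [-0.6, -0.2, 0.1]
opening: 0.584
```

>>> arm_command(
  deltas=[
    [[0.42,-0.02,0.01,-0.2,0],[0.42,0,0,-0.25,0],[0.42,0,0,0,0],[0.42,0,0,0,0]],
  ],
)

```text
t: 15.75
eef_pos: [508.2, 1.1, 100.1]
tcp_rot: [3.118, 0.032, 1.776]
ft_force: [-0.4, -0.2, -0.1]
opening: 0.577
```

```bash
python3 - <<'E'
from h import *
d=snap("q");S=d["side"];T=d["top"];s=env.state();print(s["eef_pos"],s["ft_force"],s["opening"],s["tcp_rot"])
a=cv2.resize(S["frame"][80:280,200:400,::-1],None,fx=2,fy=2);b=cv2.resize(T["frame"][130:330,210:400,::-1],None,fx=2,fy=2)
cv2.imwrite("pics/q_c.png",np.hstack([a,b]))
E
```

```text
[508.24808773   1.08490388 100.34087101] [-0.52086731  0.63318621  0.49487749] 0.5804178986926637 [3.116933   0.03214745 1.77592708]
```

View pics/q_c.png

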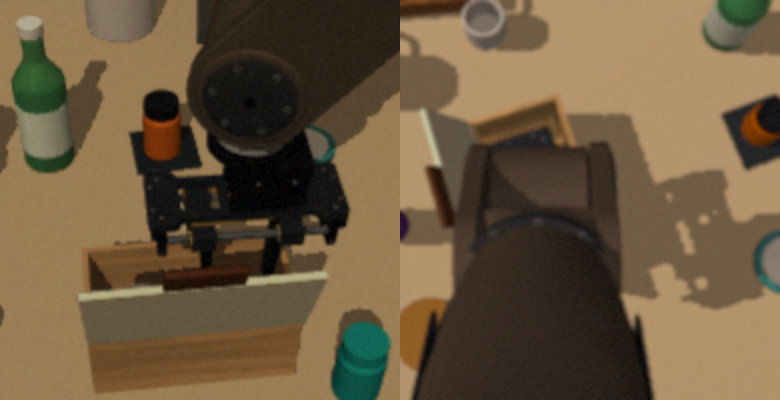

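>>> arm_command(
  deltas=[
    [[0.42,-0.05,0.01,-0.1,0],[0.42,-0.01,0,-0.2,0],[0.42,0,0,-0.15,0],[0.42,0,0,0,0],[0.42,0,0,0,0]],
  ],
)

```text
t: 16.27
eef_pos: [505.9, 1.8, 61.7]
tcp_rot: [3.106, 0.036, 1.776]
ft_force: [0.7, 0.0, 0.2]
opening: 0.578
```

>>> arm_command(
  deltas=[
    [[0.42,-0.02,0,-0.12,0],[0.42,0,0,-0.08,0],[0.42,0,0,0,0],[0.42,0,0,0,0]],
  ],
)

```text
t: 16.6
eef_pos: [506.4, 1.5, 45.8]
tcp_rot: [3.1, 0.038, 1.776]
ft_force: [0.5, 0.1, -0.1]
opening: 0.582
```

Good height, with no contact. Closing now.

>>> arm_command(
  deltas=[
    [[1,-0.02,0,0,0],[1,0,0,0,0],[1,0,0,0,0],[1,0,0,0,0],[1,0,0,0,0],[1,0,0,0,0]],
  ],
)

```text
t: 17.1
eef_pos: [505.1, 1.4, 48.2]
tcp_rot: [3.098, 0.039, 1.776]
ft_force: [1.1, -0.4, -2.5]
opening: 0.317
```

>>> arm_command(
  deltas=[
    [[1,0,0,0.2,0],[1,0,0,0.3,0],[1,0,0,0.3,0],[1,0,0,0.3,0],[1,0,0,0.2,0],[1,0,0,0,0]],
  ],
)

```text
t: 17.6
eef_pos: [502.4, 1.8, 181.4]
tcp_rot: [3.105, 0.036, 1.776]
ft_force: [0.5, -0.2, -2.5]
opening: 0.319
```

```bash
python3 - <<'E'
from h import *
d=snap("r");S=d["side"];T=d["top"];s=env.state();print(s["eef_pos"],s["ft_force"],s["opening"],s["tcp_rot"])
cv2.imwrite("pics/r_c.png",cv2.resize(S["frame"][80:280,200:400,::-1],None,fx=3,fy=3))
E
```

```text
[501.24046741   1.8724915  178.13889566] [-0.09553681 -0.41469094 -2.76069738] 0.3155933897073464 [3.10899474 0.03474013 1.77591219]
```

View pics/r_c.png

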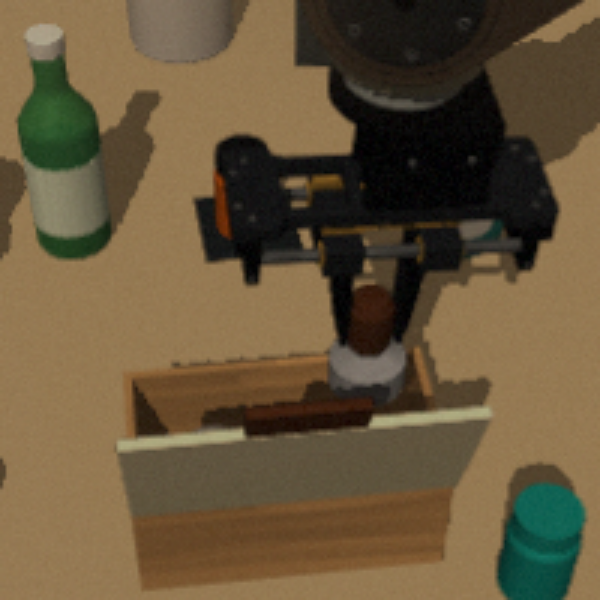

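Tamper is held upright and being lifted. Next I go above the lid.

>>> arm_command(
  deltas=[
    [[1,0,-0.02,0.25,0],[1,0,-0.02,0.3,0],[1,0,-0.02,0.3,0],[1,0,0,0.3,0],[1,0,0,0.3,0],[1,0,0,0.15,0],[1,0,0,0,0],[1,0,0,0,0]],
  ],
)

```text
t: 18.37
eef_pos: [496.6, -4.1, 328.8]
tcp_rot: [3.134, 0.026, 1.776]
ft_force: [-0.4, -0.2, -2.5]
opening: 0.315
```

>>> arm_command(
  deltas=[
    [[1,-0.05,0.2,0,0],[1,-0.06,0.3,0,0],[1,-0.06,0.3,0,0],[1,-0.06,0.3,0,0],[1,-0.06,0.3,0,0],[1,-0.06,0.3,0,0],[1,-0.06,0.3,0,0],[1,-0.06,0.3,0,0],[1,-0.05,0.3,0,0],[1,-0.05,0.25,0,0],[1,0,0,0,0],[1,0,0,0,0]],
  ],
)

```text
t: 19.37
eef_pos: [429.4, 291.2, 295.9]
tcp_rot: [-3.105, 0.03, 1.773]
ft_force: [1.0, 0.3, -2.2]
opening: 0.314
```

>>> arm_command(
  deltas=[
    [[1,0.09,0.2,-0.2,0],[1,0,0,-0.3,0],[1,0,0,-0.3,0],[1,0,0,-0.3,0],[1,0,0,-0.3,0],[1,0,0,-0.2,0],[1,0,0,0,0],[1,0,0,0,0]],
  ],
)

```text
t: 20.03
eef_pos: [435.5, 304.8, 118.5]
tcp_rot: [-3.092, 0.035, 1.77]
ft_force: [-0.5, -0.7, -1.8]
opening: 0.315
```

```bash
python3 - <<'E'
from h import *
d=snap("s");S=d["side"];T=d["top"];s=env.state();print(s["eef_pos"],s["ft_force"],s["opening"],s["tcp_rot"])
a=cv2.resize(S["frame"][240:420,270:430,::-1],None,fx=2.4,fy=2.4);b=cv2.resize(T["frame"][180:360,100:260,::-1],None,fx=2.4,fy=2.4)
cv2.imwrite("pics/s_c.png",np.hstack([a,b]))
E
```

```text
[436.06085212 305.26200796 119.84505688] [-0.13795748 -0.19482406 -2.4134396 ] 0.3163373264364714 [-3.09394602  0.03381592  1.77039309]
```

View pics/s_c.png

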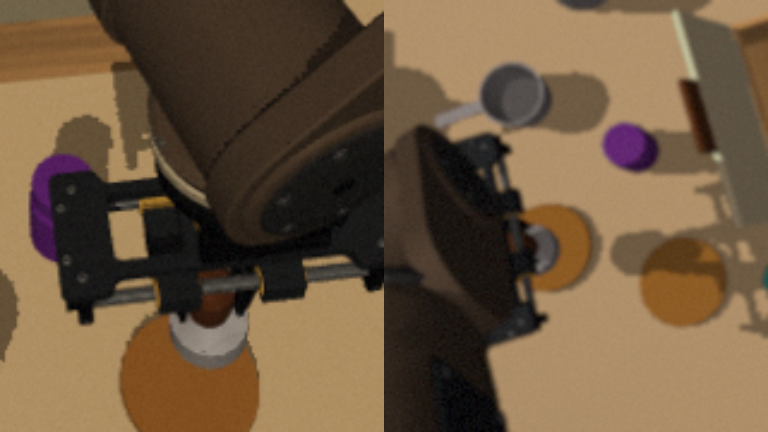

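>>> arm_command(
  deltas=[
    [[1,0.02,0.05,-0.2,0],[1,0,0,-0.2,0],[1,0,0,-0.1,0],[1,0,0,0,0],[1,0,0,0,0]],
  ],
)

```text
t: 20.55
eef_pos: [441.8, 311.5, 75.1]
tcp_rot: [-3.106, 0.03, 1.769]
ft_force: [-0.5, 0.6, -1.2]
opening: 0.315
```

```bash
python3 - <<'E'
from h import *
d=snap("u");S=d["side"];T=d["top"];s=env.state();print(s["eef_pos"],s["ft_force"],s["opening"],s["tcp_rot"])
a=cv2.resize(S["frame"][320:420,290:410,::-1],None,fx=4,fy=4,interpolation=cv2.INTER_CUBIC);b=cv2.resize(T["frame"][250:320,140:210,::-1],None,fx=4,fy=4,interpolation=cv2.INTER_CUBIC)
b=cv2.copyMakeBorder(b,0,120,0,0,cv2.BORDER_CONSTANT)
cv2.imwrite("pics/u_c.png",np.hstack([a,b]))
E
```

```text
[441.88803247 311.5319672   75.38746285] [-0.64828829 -0.71870628 -2.37625585] 0.3194975085407894 [-3.10623693  0.03002893  1.769013  ]
```

View pics/u_c.png

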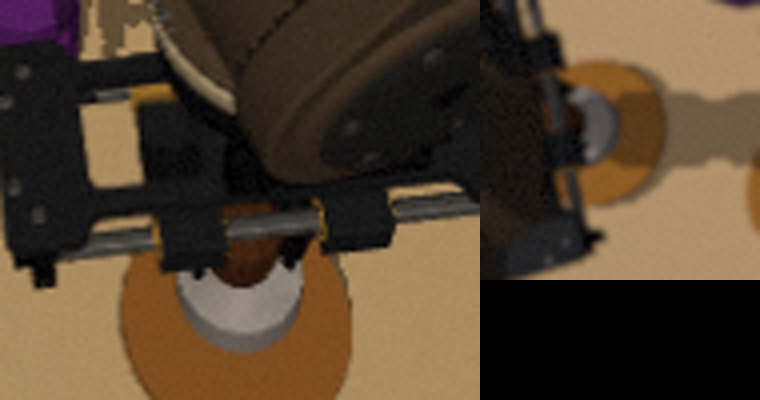

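>>> arm_command(
  deltas=[
    [[1,-0.05,0,-0.1,0],[1,-0.01,0,-0.1,0],[1,0,0,0,0],[1,0,0,0,0]],
  ],
)

```text
t: 20.98
eef_pos: [437.4, 312.3, 58.1]
tcp_rot: [-3.112, 0.028, 1.769]
ft_force: [-0.6, -0.4, -0.9]
opening: 0.315
```

>>> arm_command(
  deltas=[
    [[1,0,-0.01,-0.04,0],[1,0,0,-0.03,0],[1,0,0,0,0]],
  ],
)

```text
t: 21.23
eef_pos: [437.3, 311.5, 53.0]
tcp_rot: [-3.112, 0.028, 1.769]
ft_force: [-0.3, 0.1, -1.9]
opening: 0.318
```

```bash
python3 - <<'E'
from h import *
d=snap("v");S=d["side"];T=d["top"];s=env.state();print(s["eef_pos"],s["ft_force"],s["opening"],s["tcp_rot"])
a=cv2.resize(S["frame"][320:420,290:410,::-1],None,fx=4,fy=4,interpolation=cv2.INTER_CUBIC);b=cv2.resize(T["frame"][250:320,140:210,::-1],None,fx=4,fy=4,interpolation=cv2.INTER_CUBIC)
b=cv2.copyMakeBorder(b,0,120,0,0,cv2.BORDER_CONSTANT)
cv2.imwrite("pics/v_c.png",np.hstack([a,b]))
E
```

```text
[437.70181825 311.56205594  52.78200334] [-1.42347737 -0.76538863  1.53570827] 0.3175813310877716 [-3.11286311  0.02767969  1.76884504]
```

View pics/v_c.png

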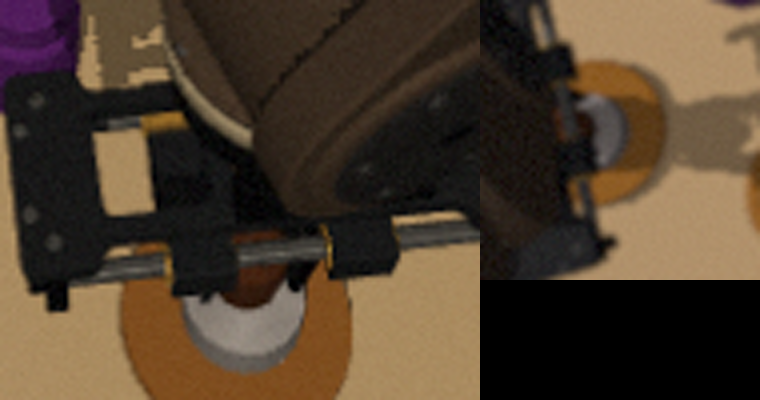

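```bash
python3 - <<'E'
from h import *
d=load("a");T,S=d["top"],d["side"]
for c,roi in((S,(315,366,385,420)),(T,(145,260,192,305))):
    x0,y0,x1,y1=roi;h=cv2.cvtColor(c["frame"],cv2.COLOR_RGB2HSV)[y0:y1,x0:x1]
    m=cv2.inRange(h,np.array((5,170,60)),np.array((20,255,200)));m=cv2.morphologyEx(m,cv2.MORPH_OPEN,np.ones((3,3)))
    cn=max(cv2.findContours(m,cv2.RETR_EXTERNAL,cv2.CHAIN_APPROX_NONE)[0],key=cv2.contourArea)[:,0]+[x0,y0]
    cn=cn[cn[:,1]<418]
    P=np.array([onz(c,u,v,10)[:2] for u,v in cn]);A=np.c_[2*P,np.ones(len(P))];q=np.linalg.lstsq(A,(P**2).sum(1),rcond=None)[0];print(q[:2],np.sqrt(q[2]+q[:2]@q[:2]))
v=load("v")["side"];o,dd=ray(v,351.6,413.1);X=onz(v,351.6,413.1,11);h=dd[:2]/np.linalg.norm(dd[:2]);print("tamper",X,X[:2]+25*h)
tt=load("v")["top"]
E
```

```text
[438.25524602 315.44305708] 46.507135474548676
[437.83564374 311.43150387] 44.740035720350726
tamper [433.43962199 337.95142555  11.        ] [426.21399092 314.01838864]
```

>>> arm_command(
  deltas=[
    [[1,0.01,0.02,-0.03,0],[1,0,0,-0.04,0]],
  ],
)

```text
t: 21.5
eef_pos: [436.2, 312.8, 49.2]
tcp_rot: [-3.108, 0.029, 1.769]
ft_force: [-15.4, -5.3, 42.9]
opening: 0.32
```

>>> arm_command(
  deltas=[
    [[1,0,0,0,0]],
  ],
)

```text
t: 21.58
eef_pos: [435.8, 312.8, 49.9]
tcp_rot: [-3.108, 0.029, 1.769]
ft_force: [-1.0, 0.0, -2.3]
opening: 0.315
```

>>> arm_command(
  deltas=[
    [[1,0,0,-0.015,0],[0.5,0,0,0,0],[0.5,0,0,0,0],[0.5,0,0,0,0],[0.5,0,0,0,0]],
  ],
)

```text
t: 22.0
eef_pos: [437.0, 313.2, 48.7]
tcp_rot: [-3.11, 0.028, 1.769]
ft_force: [0.2, 0.2, -0.5]
opening: 0.49
```

```bash
python3 - <<'E'
from h import *
d=snap("w");S=d["side"];T=d["top"];s=env.state();print(s["eef_pos"],s["ft_force"],s["opening"],s["tcp_rot"])
a=cv2.resize(S["frame"][320:420,290:410,::-1],None,fx=4,fy=4,interpolation=cv2.INTER_CUBIC);b=cv2.resize(T["frame"][250:320,140:210,::-1],None,fx=4,fy=4,interpolation=cv2.INTER_CUBIC)
b=cv2.copyMakeBorder(b,0,120,0,0,cv2.BORDER_CONSTANT)
cv2.imwrite("pics/w_c.png",np.hstack([a,b]))
E
```

```text
[436.89912833 313.10841983  48.67278752] [-0.50228625 -0.75311369  0.34658911] 0.4965243412715904 [-3.1101493   0.02819394  1.76876449]
```

View pics/w_c.png

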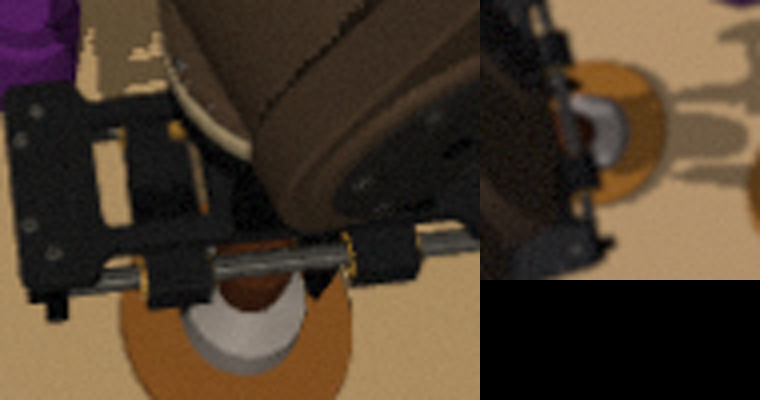

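Released; the tamper stands on the coaster. I'll open a bit more, lift straight up and back away.

>>> arm_command(
  deltas=[
    [[0.35,0,0,0,0],[0.35,0,0,0,0],[0.35,0,0,0.15,0],[0.35,0,0,0.2,0],[0.35,0,0,0.3,0],[0.35,0,0,0.3,0],[0.35,0,0,0.3,0],[0.35,0,0,0.3,0],[0.35,0,0,0,0]],
  ],
)

```text
t: 22.85
eef_pos: [435.2, 311.9, 208.0]
tcp_rot: [-3.104, 0.03, 1.769]
ft_force: [-0.1, -0.4, -0.3]
opening: 0.649
```

>>> arm_command(
  deltas=[
    [[0,-0.2,0.3,0.05,0],[0,-0.2,0.3,0,0],[0,-0.2,0.3,0,0],[0,-0.2,0.3,0,0],[0,-0.2,0.3,0,0],[0,-0.2,0.3,0,0],[0,-0.1,0.3,0,0],[0,0,0,0,0],[0,0,0,0,0],[0,0,0,0,0]],
  ],
)

```text
t: 23.68
eef_pos: [298.3, 529.7, 212.7]
tcp_rot: [-3.109, 0.029, 1.765]
ft_force: [-0.4, 0.2, -0.5]
opening: 1.004
```

```bash
python3 - <<'E'
from h import *
d=snap("x");S=d["side"];T=d["top"];s=env.state();print(s["eef_pos"],s["qvel"].round(3))
f=T["frame"][:,:,::-1]
cv2.imwrite("pics/x_c.png",cv2.resize(f[240:320,130:210],None,fx=7,fy=7,interpolation=cv2.INTER_CUBIC))
E
```

```text
[298.95658093 528.97443149 212.93551518] [-0.013 -0.006 -0.002 -0.001  0.002  0.002]
```

View pics/x_top.png

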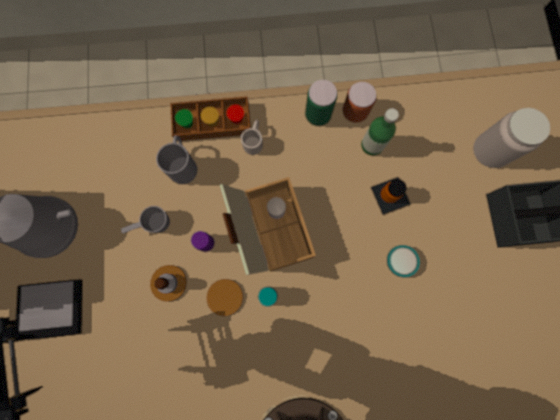

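View pics/x_side.png

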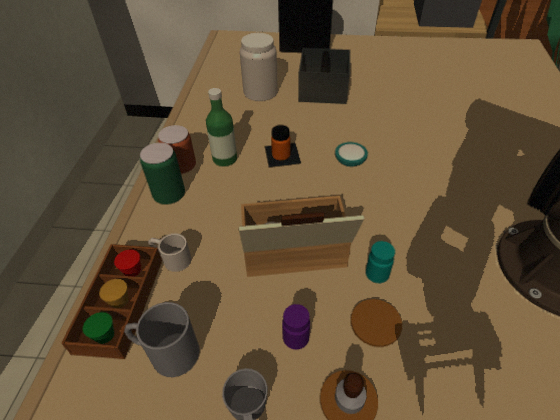

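View pics/x_c.png

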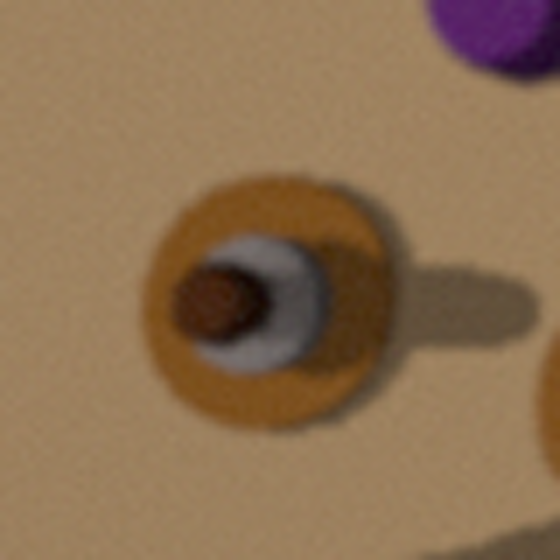

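```bash
python3 - <<'E'
from h import *
T=load("x")["top"];f=lambda u,v:(130+u/7-.43,240+v/7-.43)
print(onz(T,*f(261,305),32),onz(T,*f(220,303),83),onz(T,*f(269,303),10))
a=load("a")
for n in("top","side"):
    print(n,(cv2.absdiff(a[n]["frame"],load("x")[n]["frame"]).max(2)[:130]>60).sum())
print(env.job_done())
E
```

```text
[436.00759598 308.30296788  32.        ] [436.33909627 307.76211778  83.        ] [437.21957319 311.66720379  10.        ]
top 0
side 191
the job is handed in; nothing more can be done
None
```

The job is done and handed in at about 24 s.

- **Jar:** I took it off the lid and stood it on the slate tile. It stands about 3 to 6 mm from the middle: the side view puts it about 3 to 4 mm off in one direction, and the top view about 5 to 6 mm off in the other. The two cameras disagreed by about 5 to 6 mm in y throughout.
- **Lid:** I lifted it by the lip. Just past upright the lip slipped out of the fingers, with a brief wrist force of about 22 N. The lid then fell open by itself. It was still open in the last pictures, with the shaker standing in the caddy.
- **Tamper:** It stands upright on the coaster farthest to the robot's left, about 3 to 4 mm off the middle. Its base and top agree to within 1 mm. While setting it down, the wrist force reached about 43 N for a moment, pressing through the held tamper. That is above the 40 N limit for the arm and gripper body, though only the held tamper touched the coaster.
- **Everything else:** In the last pictures the other things look to be where they started, and the gripper is clear of everything. A quick comparison of only the top strip of the pictures found no change in the top view. In the side view it found 191 changed pixels, which I did not look into. That strip includes the spot where the jar now stands.
- **Height check:** The tamper's height in the caddy was taken from the given sizes, because the open lid hid it from the side camera.

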